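# Load a tin into the stock lane through its self-closing flap

### The job

Load the small square tin into the stock lane through its self-closing flap, without picking it up: with one finger push the flap open while the tin still stands in front of it, and while that finger holds the flap aside, push the tin along the lane and in through the doorway with the other finger. Leave the tin standing in the lane far enough in that the flap swings fully shut behind it. Keep the tin standing on the lane floor all the way, and leave the other things on the bench where they are.

Things in the scene. Friction and masses are not known exactly. Their poses are not given: they have to be found in the camera images.
- lane: Fixed open-topped plywood trough (stock lane), no roof, 345 mm long. Origin: on the bench, on the lane's centre line, at the doorway where the shut flap stands. +x along the lane, inward, away from the robot; +y left looking inward; z up. Floor top 6 mm above the bench. Infeed in front of the flap, 52 mm clear between its walls; bay behind, 72 mm clear.
- infeed (a point): Open front end of the lane: floor top, centre line, lane x = -140 mm. The infeed runs from here to the doorway; its side walls, 22 mm thick, stand 28 mm above the bench up to lane x = -10 mm; 52 mm clear between them.
- bay (a point): Closed far end of the bay: floor top, centre line, at the inner face of the end wall, lane x = 193 mm. The bay's side walls (from lane x = -10 mm, 72 mm clear between them) and end wall, 12 mm thick, stand 48 mm above the bench.
- flap (a joint): Aluminium plate, 65 wide, 4 thick, 9 to 49 mm above the bench, across the doorway. Upright hinge pin on the left wall (lane x 0, y +36 mm). 0 = shut; grows swinging inward (to lane +x) to 1.5 rad, along the left wall; never outward. A spring shuts it, 0.024 N m at 0 to 0.069 at 1.5 rad. It sweeps a 67 mm radius: it shuts only if the tin's rear face is over 67 mm beyond lane x = 0.
- flap_edge (a point): Upper corner of the flap's free edge, 67 mm from the hinge pin, 49 mm above the bench; at lane y = -31 mm when shut. It moves with the flap. Leave at least 10 mm between the opening finger and the tin, or the tin's left corner may take the flap off the finger.
- tin: Small square steel tin with a dark lid, 42 mm along its x axis, 38 mm along y, 38 mm high, about 0.16 kg. Origin: centre of its underside. It stands on the infeed floor, within 5 mm of the lane's centre line and turned by at most 0.12 rad to it, with about 35 to 65 mm between its front face and the shut flap.
- glue: Bystander: white glue bottle with an orange cap, 44 mm diameter, 110 mm high, standing beside the lane. Origin: centre of its underside.
- roundtin: Bystander: round steel tin, 60 mm diameter, 58 mm high, standing beside the lane. Origin: centre of its underside.
- tape: Bystander: yellow and black tape measure, 62 x 34 mm, 62 mm high, standing beside the lane. Origin: centre of its underside.
- driver: Bystander: screwdriver lying on the bench beside the lane, along its own x axis. Origin: under the middle of the tool.

How it is judged:
On the way, in this order (a step that is already met when the one before it is completed fails the run):
1. a finger has pushed the flap open (over 0.5 rad), the tin still in front of the doorway (value of joint flap above 0.5 rad and contact force between the fingers and flap above 0.05 N and x of tin in the frame of lane below -0.022 m), for 0.05 s.
2. a finger holds the flap open (over 0.5 rad) as the tin enters by 4 mm or more (value of joint flap above 0.5 rad and contact force between the fingers and flap above 0.05 N and x of tin in the frame of lane above -0.017 m), for 0.05 s.
3. the tin is wholly through the doorway (x of tin in the frame of lane above 0.03 m), for 0.05 s.
At the end, for the whole second after the job is handed in: The tin stands upright (within 0.1 rad) and still on the floor of the bay behind the flap, its centre 70 mm or more beyond the doorway and between the side walls, and the flap is shut (under 0.06 rad) (x of tin in the frame of lane between 0.07 and 0.19 m and y of tin in the frame of lane between -0.036 and 0.036 m and height (world z) of tin below 0.012 m and angle between tin's own z axis and vertical below 0.1 rad and linear speed of tin below 0.01 m/s and value of joint flap below 0.06 rad); the robot touches nothing.
It fails at once if the tin is lifted more than 12 mm off the lane floor (height (world z) of tin above 0.018 m).
It fails at once if the tin is tipped by more than 0.35 rad (angle between tin's own z axis and vertical above 0.35 rad).
It fails at once if another thing on the bench is moved more than 20 mm (distance of any of glue, roundtin, tape, driver from where it was at the start of the episode above 0.02 m).
It also fails if it takes over 38 s, if anything falls off the work surface, if the arm or the gripper's body presses on something with over 40 N, if the wrist force passes 120 N, or if a joint passes its speed limit or range.

### The arm

A 6-joint arm with a two-finger parallel gripper is mounted at the origin on the work surface. World frame = base frame: x ahead of the robot, y to its left, z up, the work surface at z = 0. Lengths are in m, angles in rad, forces in N, time in s.
With the tool pointing down it reaches from about 0.35 to 0.875 m from the base axis. Payload 4.2 kg.
Tool frame: the origin (TCP) lies at the very end of the fingers, on their centre line; the grasp point (between the pads) lies 19 mm behind it; z points along the fingers, y is the line along which they close (so a half turn about z gives the same grasp; the last joint's range is limited). The gripper opens to 85 mm and grips with 20 to 120 N. Pads are 22 mm wide; open, the fingers measure 114 mm over their backs; the gripper's body (76 mm by 85 mm) begins 54 mm behind the grasp point. The pads swing forward as they close: fully open they stand 13 mm farther back than shut.
Start: joints at [-0.907, 0.385, 0.008, 0, -1.194, -0.259], TCP at [0.246, -0.574, 0.231] pointing down, gripper open.
Joint ranges: [-3.14, 3.14], [-1.21, 2.06], [-1.07, 1.41], [-3.16, 2.05], [-2.99, -0.16], [-3.1, 3.1]. Speed limits (rad/s): [2.79, 2.79, 3.14, 3.14, 3.14, 3.14].

### API

Orientations are given as a 3x3 rotation matrix whose columns are the frame's x, y, z axes.
In Python, from plant import bot, kinematics, grab_frame, camera_params gives the robot as it stands (bot), with the cameras as plain functions and the kinematics (kinematics). Calls block until the motion is done:
- bot.movep(position, orientation): joint-space move of the TCP to a pose.
- bot.move_l(position, v=0.15, rot=None): straight line of the TCP; rot=None keeps the orientation; v is the mean speed in m/s.
- bot.goto_joints(angles): joint-space move.
- bot.move_gripper(opening, force=None): finger opening in m; force is the grip in N (None keeps the last); returns when the fingers have stopped.
- bot.dwell(seconds).
- kinematics.solve_ik(position, orientation): joint angles nearest the present ones, or None.
- grab_frame(name): name is "scene" or "top"; returns the picture (480x640x3 uint8, red, green, blue); there is no depth.
- camera_params(name): a dict with "fx", "fy", "cx", "cy" (pixels), "D" ([k1, k2, p1, p2, k3] as OpenCV has them; the pictures are not rectified), "camera_from_world" (4x4, takes a point from world to camera coordinates). Camera axes: x right, y up, looking along -z (the intrinsics and any distortion apply to the point x, -y, -z); pixel columns grow to the right and rows downward; lengths in m; the calibration is good to about 2 mm. A picture is of the moment at which its call begins. camera_params takes no time and is no camera call.
A pose or a line that the arm cannot do raises bot.IKError and nothing moves.
- bot.hand_in(): hands the job in; it is judged then, once.
Readings, each from a call of its own:
- bot.current_time_s(): time.
- bot.current_q(): joint angles.
- bot.current_joint_vel(): joint speeds.
- bot.current_tau(): joint torques, N m.
- bot.current_position(): TCP position.
- bot.current_tool_rot(): TCP orientation.
- bot.current_force(): force on the tool from outside, world axes, zero at the start.
- bot.current_moment(): the same for the moment, N m.
- bot.current_finger_gap(): finger opening in m.
- bot.current_grasp_force(): force on a finger pad.
Only numpy, scipy, OpenCV 4.12 (cv2) and the standard library are available. Lean on these libraries where they do the work, as an engineer would, in place of code of your own. Each camera call takes 0.05 s, during which the arm holds its last target. There are 200 camera calls.

## Working session

There is one attempt and no reset: what is moved stays moved. The work goes in short steps, each a Python script; the robot and the scene stay as the last script left them, time stands still between calls to the robot, and variables do not carry over. Pictures are saved under pics/ and viewed, at most 10 in all, crops included, and the job is handed in when it is done.

```bash
ls; mkdir -p pics; python3 - <<'E'
from plant import bot, kinematics, grab_frame, camera_params
import cv2
for n in ("scene","top"):
    im=grab_frame(n); cv2.imwrite(f"pics/{n}0.png",im[:,:,::-1]); p=camera_params(n); print(n,p)
print(bot.current_time_s(),bot.current_tool_rot())
E
```

```text
pics
plant.py
scene {'fx': 444.27085578112826, 'fy': 444.27085578112826, 'cx': 310.2581812408434, 'cy': 244.22941883774712, 'D': array([0.02479748, 0.        , 0.        , 0.        , 0.        ]), 'camera_from_world': array([[ 5.86804516e-04,  9.99944787e-01, -1.04917884e-02,
        -4.05859137e-02],
       [-7.27174463e-01,  7.62880206e-03,  6.86410301e-01,
         4.05487396e-01],
       [ 6.86452442e-01,  7.22657190e-03,  7.27138791e-01,
        -1.33187385e+00],
       [ 0.00000000e+00,  0.00000000e+00,  0.00000000e+00,
         1.00000000e+00]])}
top {'fx': 597.0530681734251, 'fy': 597.0530681734251, 'cx': 313.24313126736894, 'cy': 237.0213736376014, 'D': array([0.04422627, 0.        , 0.        , 0.        , 0.        ]), 'camera_from_world': array([[ 0.02069716, -0.99976178,  0.00692902,  0.00878502],
       [ 0.98148472,  0.0216378 ,  0.19031434, -0.60679238],
       [-0.19041893,  0.00286176,  0.98169875, -0.8561212 ],
       [ 0.        ,  0.        ,  0.        ,  1.        ]])}
0.1 [[-9.19245942e-01 -3.93682731e-01 -8.96869415e-04]
 [-3.93683738e-01  9.19244155e-01  1.81611981e-03]
 [ 1.09466958e-04  2.02254367e-03 -9.99997949e-01]]
```

View pics/top0.png

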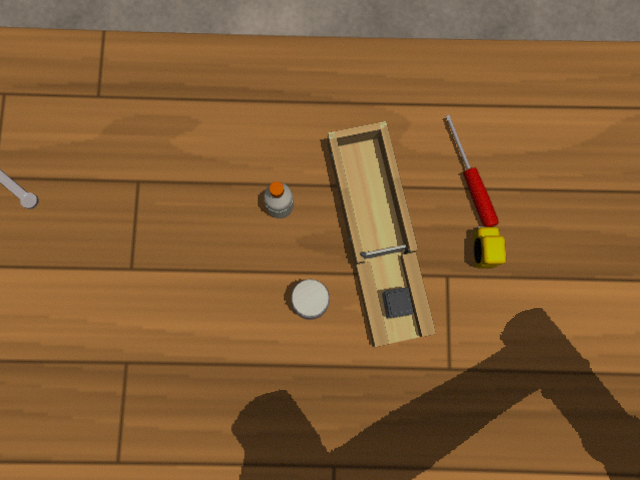

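View pics/scene0.png

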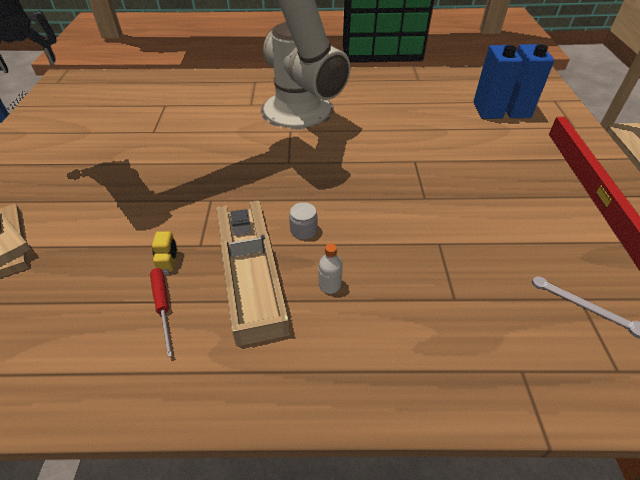

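The top view shows the lane running from the infeed end at about (404,340) to the far end at about (358,128). The flap is at (384,251) and the dark tin lid at (398,302). The glue is at (278,198), the round tin at (310,298) and the tape at (490,247). I'll enlarge the lane to pick its corners.

```bash
cat > h.py <<'E'
import numpy as np, cv2
from plant import bot, kinematics, grab_frame, camera_params
def ray(n,px,z):
    p=camera_params(n); K=np.array([[p['fx'],0,p['cx']],[0,p['fy'],p['cy']],[0,0,1]])
    u=cv2.undistortPoints(np.array(px,float).reshape(-1,1,2),K,p['D']).reshape(-1,2)
    M=p['camera_from_world']; R=M[:3,:3]; c=-R.T@M[:3,3]
    d=np.c_[u[:,0],-u[:,1],-np.ones(len(u))]@R
    return c+d*((z-c[2])/d[:,2])[:,None]
E
python3 - <<'E'
import cv2
im=cv2.imread("pics/top0.png")[112:357,315:445]
im2=cv2.resize(im[125:],None,fx=6,fy=6,interpolation=cv2.INTER_CUBIC)  # rows 237.., cols 315..
im1=cv2.resize(im[:145],None,fx=4,fy=4,interpolation=cv2.INTER_CUBIC)
cv2.imwrite("pics/c2.png",im2[:600]); cv2.imwrite("pics/c1.png",im1); print(im2.shape)
E
```

```text
(720, 780, 3)
```

View pics/c2.png

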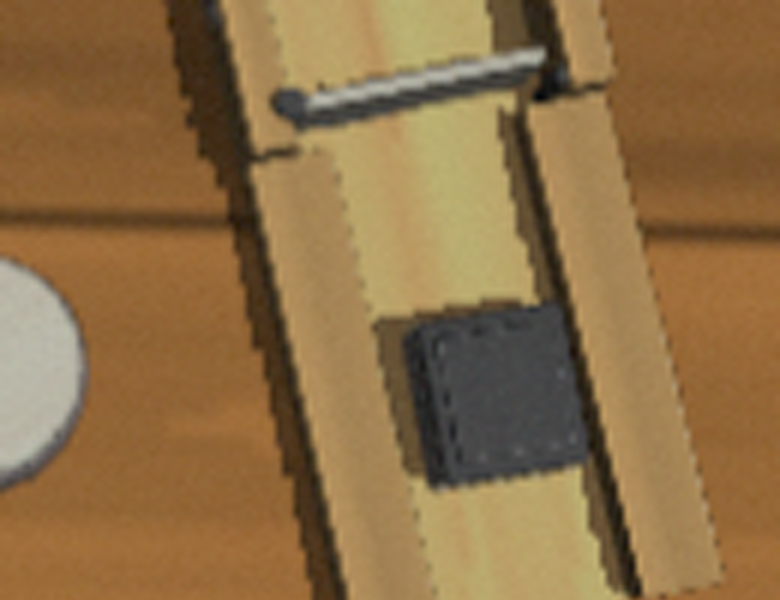

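View pics/c1.png

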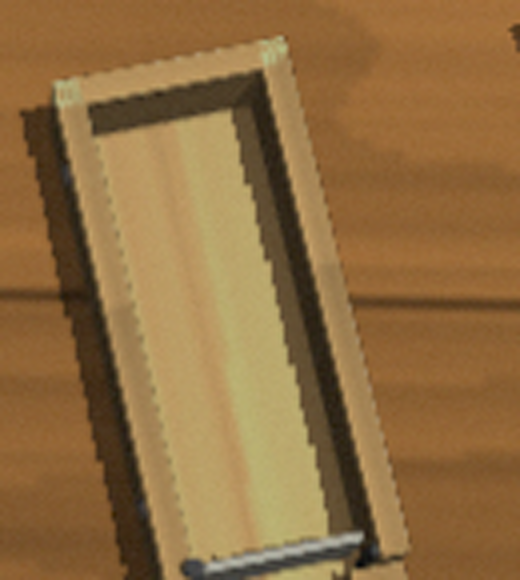

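The crops show the lane walls, the flap hinge (crop 290,105), the flap's free edge (545,50), and the tin lid with corners at about (557,305), (588,462), (440,488) and (409,328). Next I'll fit the lane pose from the wall corners.

```bash
cat >> h.py <<'E'
def lane():
    px=[(328.75,133.25),(386.25,121.25),(416.8,251),(435.3,333.7),(421.7,336.5)]
    ln=np.array([(205,48),(205,-48),(-10,-48),(-140,-48),(-140,-26)])/1000
    zs=[.048,.048,.048,.028,.028]
    W=np.array([ray("top",p,z)[0,:2] for p,z in zip(px,zs)])
    a,b=ln-ln.mean(0),W-W.mean(0)
    th=np.arctan2((a[:,0]*b[:,1]-a[:,1]*b[:,0]).sum(),(a*b).sum())
    R=np.array([[np.cos(th),-np.sin(th)],[np.sin(th),np.cos(th)]])
    t=W.mean(0)-R@ln.mean(0)
    return R,t,th,(W-(ln@R.T+t))*1000
E
python3 - <<'E'
from h import *
R,t,th,e=lane(); print(t,th,e.round(1))
inl=lambda n,p,z:(((ray(n,p,z)[:,:2]-t)@R)*1000).round(1)
c=np.array([(557,305),(588,462),(440,488),(409,328)])/6+[315,237]
print("tin lid top",inl("top",c,.044))
print("flap",inl("top",np.array([(290,100),(545,50)])/6+[315,237],.049))
# scene-view check: dark lid + flap
im=cv2.imread("pics/scene0.png"); cv2.imwrite("pics/s1.png",cv2.resize(im[195:350,205:300],None,fx=5,fy=5,interpolation=cv2.INTER_CUBIC)[:350])
for x,y in [(-.12,0),(-.06,0),(0.0,0),(.1,0)]:
    p=R@[x,y]+t
    for s in (1,-1):
        A=np.c_[[*(s*R[:,1]),0],[*(s*R[:,0]),0],[0,0,-1]]
        if np.linalg.det(A)>0 or True:
            Y=s*np.array([*R[:,0],0]); Z=np.array([0,0,-1.]); X=np.cross(Y,Z)
            for z in (.005,.15): print(x,s,z,kinematics.solve_ik([*p,z],np.c_[X,Y,Z]))
E
```

```text
[ 0.59019058 -0.09070996] 0.22483070625628412 [[-1.1 -1.4]
 [-0.2  0.1]
 [-1.1  1.4]
 [ 1.1  0.2]
 [ 1.3 -0.3]]
tin lid top [[ -63.1  -20.4]
 [-103.3  -18.8]
 [-102.1   19.4]
 [ -61.2   17.9]]
flap [[  1.6  35.3]
 [  1.1 -31.7]]
-0.12 1 0.005 [ 9.06099233e-02  4.56658843e-01 -5.88766322e-01 -4.44089210e-16
 -5.25371162e-01 -3.00737187e+00]
-0.12 1 0.15 [ 0.09060992  0.23310677 -0.43867753  0.         -0.89901203 -3.00737187]
-0.12 -1 0.005 [ 9.06099233e-02  4.56658843e-01 -5.88766322e-01  4.44089210e-16
 -5.25371162e-01  1.34220783e-01]
-0.12 -1 0.15 [ 0.09060992  0.23310677 -0.43867753  0.         -0.89901203  0.13422078]
-0.06 1 0.005 [ 0.10608303  0.51871616 -0.45361211  0.         -0.59846806 -3.02284497]
-0.06 1 0.15 [ 0.10608303  0.31942994 -0.31269315  0.         -0.93867324 -3.02284497]
-0.06 -1 0.005 [ 0.10608303  0.51871616 -0.45361211  0.         -0.59846806  0.11874768]
-0.06 -1 0.15 [ 0.10608303  0.31942994 -0.31269315  0.         -0.93867324  0.11874768]
0.0 1 0.005 [ 0.11841685  0.58415688 -0.31097426  0.         -0.67566518 -3.0351788 ]
0.0 1 0.15 [ 0.11841685  0.40584157 -0.17630536  0.         -0.9886494  -3.0351788 ]
0.0 -1 0.005 [ 0.11841685  0.58415688 -0.31097426  0.         -0.67566518  0.10641386]
0.0 -1 0.15 [ 0.11841685  0.40584157 -0.17630536  0.         -0.9886494   0.10641386]
0.1 1 0.005 [ 0.13418551  0.70269423 -0.05205366  0.         -0.81604844 -3.05094745]
0.1 1 0.15 [ 0.13418551  0.55439749  0.07864379  0.         -1.09504262 -3.05094745]
0.1 -1 0.005 [ 0.13418551  0.70269423 -0.05205366  0.         -0.81604844  0.0906452 ]
0.1 -1 0.15 [ 0.13418551  0.55439749  0.07864379  0.         -1.09504262  0.0906452 ]
```

View pics/s1.png

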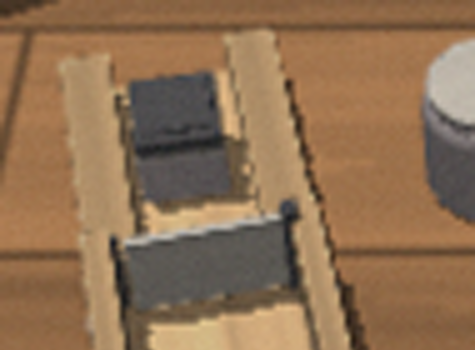

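The lane fit is good to about 1.5 mm. The tin's centre is near lane (-82, -1) mm, with about 60 mm between its front face and the flap. I'll straddle it along the lane, with one finger in front and one behind.

```bash
cat >> h.py <<'E'
R,t,th,_=lane()
Y=-np.array([*R[:,0],0]); Z=np.array([0,0,-1.]); ROT=np.c_[np.cross(Y,Z),Y,Z]
def P(x,y,z): return [*(R@[x/1000,y/1000]+t),z]
def L(): 
    p=bot.current_position(); return ((R.T@(np.array(p[:2])-t))*1000).round(1),round(float(p[2]),4)
E
python3 - <<'E'
from h import *
bot.move_gripper(.080)
bot.movep(P(-79,-1,.15),ROT)
bot.move_l(P(-79,-1,.06),v=.12)
bot.move_l(P(-79,-1,.005),v=.05)
print(bot.current_time_s(),L(),bot.current_force(),bot.current_finger_gap())
a=grab_frame("scene")[170:330,190:350,::-1]; b=grab_frame("top")[220:380,320:480,::-1]
cv2.imwrite("pics/d.png",cv2.resize(np.hstack([a,b]),(800,400),interpolation=cv2.INTER_CUBIC))
E
```

```text
4.4417 (array([-78.7,  -1.1]), 0.0053) [-0.34283293  0.41519599  0.14681297] 0.0798652908516301
```

View pics/d.png

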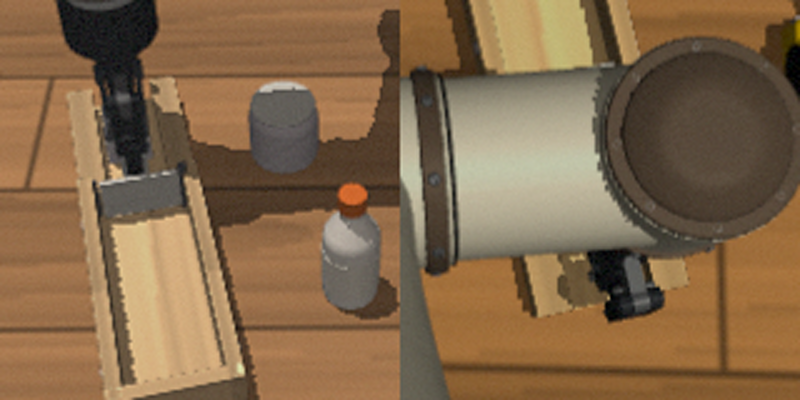

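The left half of the picture shows the front finger at (130,160), between the tin and the flap, and the flap still shut. The rear finger is at (630,290) in the right half, behind the tin, and nothing is touched. Now I'll push slowly.

```bash
python3 - <<'E'
from h import *
for x in (-62,-30,-8,8):
    bot.move_l(P(x,-1,.005),v=.04); print(bot.current_time_s(),L(),(bot.current_force()).round(2))
im=grab_frame("scene")[170:330,190:350,::-1]
cv2.imwrite("pics/e.png",cv2.resize(im,(560,560),interpolation=cv2.INTER_CUBIC))
E
```

```text
5.1167 (array([-61.9,  -0.9]), 0.0048) [-0.31 -0.05  0.36]
6.0667 (array([-29.5,  -1.1]), 0.005) [-0.6  -1.19 -0.61]
6.7667 (array([-7. , -1.1]), 0.0052) [ 0.45 -1.93  0.27]
7.3167 (array([ 9. , -1.1]), 0.0051) [ 0.26 -1.56  0.34]
```

View pics/e.png

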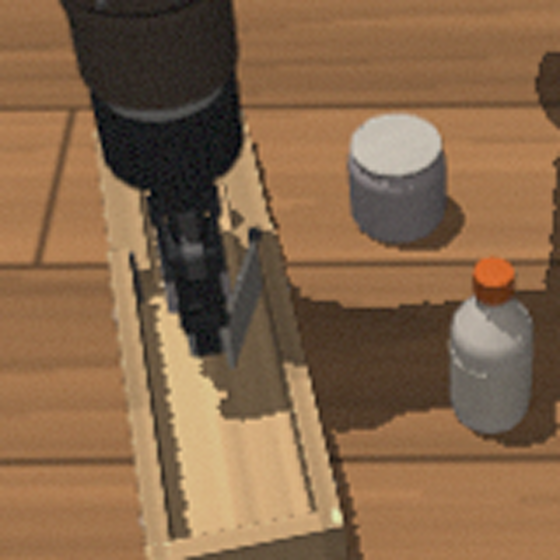

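The front finger at (205,330) holds the flap at (245,300) wide open against its side. The tin follows behind it, so I'll continue the push.

```bash
python3 - <<'E'
from h import *
for x in (20,70,124):
    bot.move_l(P(x,-1,.005),v=.04); print(bot.current_time_s(),L(),(bot.current_force()).round(2))
bot.move_l(P(121,-1,.005),v=.02)
bot.move_l(P(121,-1,.15),v=.08)
bot.movep(P(-60,-1,.28),ROT)
print(bot.current_time_s(),L())
bot.goto_joints([-0.907, 0.385, 0.008, 0, -1.194, -0.259])
a=grab_frame("scene")[190:350,190:350,::-1]; b=grab_frame("top"); cv2.imwrite("pics/top_end.png",b[:,:,::-1]); b=b[110:350,310:450,::-1]
print(bot.current_time_s())
cv2.imwrite("pics/f.png",np.hstack([cv2.resize(a,(450,560),interpolation=cv2.INTER_CUBIC),cv2.resize(b,(327,560),interpolation=cv2.INTER_CUBIC)]))
E
```

```text
7.8167 (array([21.3, -1.1]), 0.0051) [ 0.58 -1.53 -0.16]
9.2167 (array([70.3, -1. ]), 0.005) [-0.6  -1.41 -0.11]
10.7167 (array([124.2,  -0.9]), 0.0051) [-0.28  0.64 -0.55]
13.8667 (array([-59.6,  -0.9]), 0.2792)
15.9583
```

View pics/f.png

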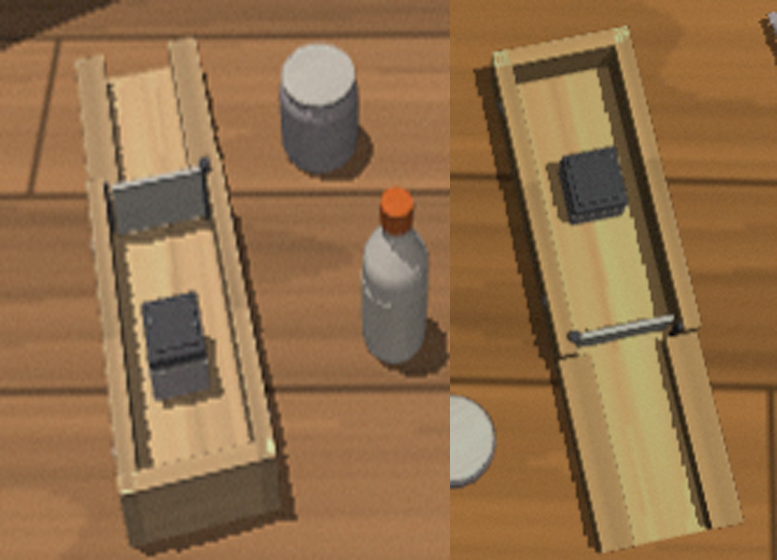

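The tin stands upright in the bay, at (175,330) on the left and (593,185) on the right. The flap behind it is shut, and the bystanders haven't moved.

```bash
python3 -c "
from plant import bot, kinematics, grab_frame, camera_params
print(bot.hand_in())"
```

```text
the job is handed in; nothing more can be done
None
```

The tin was pushed through the finger-held flap and stands upright in the bay with the flap shut behind it; I handed the job in at about 16 s and have not seen the verdict.

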